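Engine cover back into its display recess

ROBOT

A 6-joint arm with a two-finger parallel gripper is mounted at the origin on the work surface. World frame = base frame: x ahead of the robot, y to its left, z up, the work surface at z = 0. Lengths are in m, angles in rad, forces in N, time in s.
With the tool pointing down it reaches from about 0.375 to 0.9 m from the base axis. Payload 3.1 kg.
Tool frame: the origin (TCP) lies on the centre line of the jaws, within the pads' length; the fingertips stand 25 mm ahead of it and the grasp point (between the pads) lies 6 mm ahead of it; y points along the fingers, x is the direction in which the jaws open and shut, and the axes are right-handed (so a half turn about y gives the same grasp; the last joint's range is limited). The gripper opens to 85 mm and grips with 20 to 120 N. Pads are 22 mm wide; open, the fingers measure 114 mm over their backs; the gripper's body (76 mm by 85 mm) begins 54 mm behind the grasp point. The pads swing forward as they close: fully open they stand 13 mm farther back than shut.
Start: joints at [-1.444, 0.527, 1.433, -0, 1.181, -0.178], TCP at [0.188, -0.596, 0.256] pointing down, gripper open.
Joint ranges: [-3.08, 3.08], [-0.75, 2.2], [0.22, 2.44], [-1.43, 4.57], [0, 2.65], [-2.85, 2.85]. Speed limits (rad/s): [2.79, 2.79, 3.14, 3.14, 3.14, 3.14].

INTERFACE

Orientations are given as a unit quaternion [x, y, z, w].
In Python, from plant import readout, cams, job_done gives the robot as it stands.
- The arm moves only by the tool step_arm, never from a script. Its argument "rows" is text: rows parted by semicolons, each of 5 numbers parted by spaces: the finger opening in mm, from 0 to 85.4, then the shift along the tool's x, y, z in mm, then the turn about the tool's y in degrees. In form: claw x y z yaw; .... A call has 1 to 5 rows; each row is the pose to reach, as a shift and turn from the pose commanded when the call began, along the tool's axes at that moment; what a row does not reach only later rows make up. A row lasts 1/12 s, in which the tool goes at most 41.7 mm and 7.16 degrees, less where a joint would pass 70% of its speed; a pose out of reach is approached as far as the arm can. A call with a gripper value outside its range is refused whole. The fingers move at their own pace and stop on an object; "force" is the grip in N (left out, the last holds). Time passes only in rows, so rows that repeat a pose let the fingers close. It gives the time, the measured TCP pose, the force and the opening at its end, in the units of the state.
- readout.observe(): the state, without advancing time (a new reading comes with each control period).
- cams.camera(name): name is "scene" or "top"; returns a dict with "img" (480x640x3 uint8, red, green, blue), "camera_matrix" (3x3 intrinsics, pixels), "distortion" ([k1, k2, p1, p2, k3] as OpenCV has them; the pictures are not rectified), "rvec" (rotation vector, rad) and "tvec" (3), from world to camera coordinates, as OpenCV has them. Camera axes: x right, y down, z forward; pixel columns grow to the right and rows downward; lengths in m; the calibration is good to about 2 mm. A picture is of the moment at which its call begins. There is no depth.
- job_done(): hands the job in, once; it reports no verdict.
Trained networks look in the newest picture that a camera, given by its name, has taken for a name from the list of things; names that differ only in an ending like _2 or _b are one class to them, and where a whole thing is asked for, a point or a joint stands for the part that bears it (a point fixed in the world has none). Each returns a list of dicts, best first, with "conf" (0 to 1); they miss things now and then, are a little off and sometimes report something else, mostly with a low value. They report only what shows in the picture. A call takes as long as a camera call. They do not tell look-alikes from the thing itself.
- cams.spot_in(label, camera): "bbox" ([left, top, right, bottom] in pixels, round what is visible of it).
- cams.regions_of(label, camera): "mask" (480x640 bool, what is visible of it) and "bbox" ([left, top, right, bottom] in pixels, round what is visible of it).
The state is a dict: "time": time; "joint_positions": joint angles; "qd": joint speeds; "tau": joint torques, N m; "tool_pos": TCP position; "ee_rot": TCP orientation; "ft_force": force on the tool from outside, world axes, zero at the start; "torque": the same for the moment, N m; "width": finger opening in m.
Only numpy, scipy, OpenCV 4.12 (cv2) and the standard library are available. Lean on these libraries where they do the work, as an engineer would, in place of code of your own. Each camera call takes 0.05 s, during which the arm holds its last target. There are 200 camera calls.

TASK

Put the cast aluminium engine cover back into its own recess in the market stall's display trays: of the two recesses it is the one as long as the cover. It cannot go straight down because of the keeper lip at the far end, so slide it in under the lip until it drops, leave it lying flat on the bottom of the recess, let go, and leave the other goods where they are.

Things in the scene. Friction and masses are not known exactly. Their poses are not given: they have to be found in the camera images.
- cover_center (a point): Loose cast cover: plate 110 (its x) x 80 (y) x 10 mm, 0.3-0.5 kg, starting flat on the table. Grip rib on it, 16 mm thick (x), 46 wide (y), top 45 mm above the underside, its middle 12 mm towards -x of the plate's. Point: plate's middle axis, 22 mm above the underside, z up. It is 42 mm above the table with the cover flat on a panel, 34 mm when home. Slide it with cover x along tray x.
- tray_long: Fixed base board 285 (x) x 166 mm, on the table, carrying a plywood panel (top 20 mm above the table) with the cover's recess: 116 (x) x 86 mm, 8 mm deep, parallel to the board. The panel was pushed about: the recess's middle lies up to 15 mm in x and 9 mm in y from this origin, not measured: look or feel for it. Origin on the table, x away from the robot, z up.
- long_landing (a point): Point on the long tray, 80 mm to -x of its origin, at panel-top height (20 mm): on the bare landing before the recess; the cover can be laid flat here, middle on this point. Sliding it takes up to 8 N. A cover slid from here to the far stop but off to one side does not drop: let go, it leans about 0.1 rad, one long edge on the wood, and must go towards its lower side.
- long_far_end (a point): Point on the long tray, 58 mm to +x of its origin, at panel-top height: nominal far wall of the recess (shifts with the panel). That wall goes on up as a stop 16 mm above the panel top and carries a keeper lip, 7 mm thick, over the panel's full width, that overhangs the last 18 mm of the recess with a 16 mm gap above the panel top.
- tray_short: The other tray, made alike (board, panel, stop, lip, heights), but its recess is only 78 (x) x 86 mm: too short for this cover. Origin on the table, x away from the robot. The trays lie side by side and may change places.
- jar: brown glass jar with a lid, 64 mm across, 100 mm tall, a bystander; origin under its centre
- lamp_shell: round steel headlamp shell (an open bowl), 150 mm across, 85 mm tall, a bystander; origin under its centre
- wrench: steel wrench lying flat, 190 mm long, a bystander; origin beneath it
- carburettor: small aluminium carburettor, about 75 x 80 mm and 90 mm tall, a bystander; origin under its body
There are look-alikes about, which are no part of the job. Leave any purple or turquoise look-alike of the part that bears cover_center alone.

How it is judged:
At the end, for the whole second after the job is handed in: The cover lies at rest and released on the floor of the long recess: centre point 30 to 36.5 mm above the tray origin (home is 34), within 25 mm along and 18 mm across of it, flat to 0.04 rad, lengthwise in line with the tray to 0.12 rad; no bystander moved over 30 mm (x of cover_center in the frame of tray_long between -0.025 and 0.025 m and y of cover_center in the frame of tray_long between -0.018 and 0.018 m and z of cover_center in the frame of tray_long between 0.03 and 0.0365 m and angle between cover_center's own z axis and vertical below 0.04 rad and angle between the x axis of cover_center and the x axis of tray_long, either way round below 0.12 rad and linear speed of cover below 0.02 m/s); the robot touches nothing.
It fails at once if the jar is moved more than 30 mm (distance of jar from where it was at the start of the episode above 0.03 m).
It fails at once if the lamp shell is moved more than 30 mm (distance of lamp_shell from where it was at the start of the episode above 0.03 m).
It fails at once if the wrench is moved more than 30 mm (distance of wrench from where it was at the start of the episode above 0.03 m).
It fails at once if the carburettor is moved more than 30 mm (distance of carburettor from where it was at the start of the episode above 0.03 m).
It also fails if it takes over 64 s, if anything falls off the work surface, if the arm or the gripper's body presses on something with over 40 N, if the wrist force passes 120 N, or if a joint passes its speed limit or range.

## Working session

There is one attempt and no reset: what is moved stays moved. The work goes in short steps, Python scripts to look and compute and a tool call to move; the robot and the scene stay as the last step left them, time stands still between calls to the robot, and variables do not carry over. Pictures are saved under pics/ and viewed, about 8 in all and at most 12, crops included, and the job is handed in when it is done.

Besides the shell and the picture viewer there is one more tool, called after ">>>" by a JSON object that holds its "op" and its "data". step_arm: Moves the arm, as the interface text tells. Its arguments: {"type":"object","properties":{"rows":{"type":"string"},"force":{"type":"number"}},"required":["rows"]}

```bash
ls; mkdir -p pics
cat > h.py <<'E'
import numpy as np, cv2
from plant import readout, cams, job_done
def ray(c,uv,z):
    K,D=np.array(c["camera_matrix"],float),np.array(c["distortion"],float)
    R,_=cv2.Rodrigues(np.array(c["rvec"],float)); t=np.array(c["tvec"],float).ravel()
    p=cv2.undistortPoints(np.array(uv,float).reshape(-1,1,2),K,D).reshape(-1,2)
    d=np.c_[p,np.ones(len(p))]@R; o=-R.T@t
    s=(z-o[2])/d[:,2]; return o+d*s[:,None]
def proj(c,X):
    return cv2.projectPoints(np.array(X,float).reshape(-1,1,3),np.array(c["rvec"],float),np.array(c["tvec"],float),np.array(c["camera_matrix"],float),np.array(c["distortion"],float))[0].reshape(-1,2)
def save(c,n): cv2.imwrite("pics/"+n,c["img"][:,:,::-1])
E
python3 - <<'E'
from h import *
print(readout.observe())
for n in("scene","top"):
    c=cams.camera(n); save(c,n+"0.png")
    R,_=cv2.Rodrigues(np.array(c["rvec"],float)); print(n,(-R.T@np.array(c["tvec"]).ravel()).round(3),np.array(c["camera_matrix"]).round(1).tolist())
    for l in("cover_center","tray_long","tray_short","jar","lamp_shell","wrench","carburettor"):
        for r in cams.regions_of(l,n):
            b=r["bbox"]; m=cv2.moments(r["mask"].astype(np.uint8)); u=[m["m10"]/m["m00"],m["m01"]/m["m00"]] if m["m00"] else [0,0]
            rect=cv2.minAreaRect(np.argwhere(r["mask"])[:,::-1].astype(np.float32))
            print(l,round(r["conf"],2),np.round(b).tolist(),ray(c,u,0.01)[0].round(3),ray(c,cv2.boxPoints(rect),0.01)[:,:2].round(3).tolist())
E
```

```text
pics
{'time': 0.0, 'joint_positions': array([-1.44449617e+00,  5.28497444e-01,  1.43388743e+00, -2.24966283e-06,
        1.18140359e+00, -1.78474532e-01]), 'qd': array([-0.00128124,  0.00093601, -0.00043583, -0.00082443,  0.0008009 ,
       -0.00068051]), 'tau': array([ 3.70044190e-04, -4.42353702e+01, -1.78026420e+01, -1.48104300e-04,
        8.40042980e-03, -2.75034566e-06]), 'tool_pos': array([ 0.18750761, -0.5955213 ,  0.25531908]), 'ee_rot': array([-0.56954213,  0.41884111, -0.41777115,  0.57066729]), 'ft_force': array([-0.33529944, -0.92688214, -0.22546322]), 'torque': array([0.02213277, 0.00552858, 0.0134741 ]), 'width': 0.08525335712798864}
scene [1.111 0.568 1.103] [[542.0, 0.0, 318.9], [0.0, 542.0, 230.8], [0.0, 0.0, 1.0]]
cover_center 0.9 [479.0, 274.0, 518.0, 325.0] [0.391 0.436 0.01 ] [[0.371, 0.37], [0.306, 0.434], [0.404, 0.499], [0.466, 0.438]]
cover_center 0.74 [421.0, 213.0, 473.0, 254.0] [0.316 0.232 0.01 ] [[0.37, 0.186], [0.278, 0.156], [0.255, 0.273], [0.345, 0.298]]
cover_center 0.63 [388.0, 263.0, 445.0, 312.0] [0.494 0.278 0.01 ] [[0.553, 0.246], [0.434, 0.22
[... 1520 characters left out ...]
057], [0.432, -0.075], [0.421, 0.09]]
tray_short 0.62 [364.0, 188.0, 427.0, 287.0] [ 0.532 -0.194  0.01 ] [[0.707, -0.115], [0.717, -0.288], [0.427, -0.298], [0.418, -0.129]]
jar 0.58 [238.0, 172.0, 262.0, 198.0] [0.715 0.24  0.01 ] [[0.735, 0.285], [0.764, 0.231], [0.695, 0.194], [0.666, 0.248]]
lamp_shell 0.74 [127.0, 203.0, 175.0, 258.0] [0.573 0.525 0.01 ] [[0.648, 0.606], [0.65, 0.456], [0.501, 0.449], [0.498, 0.598]]
lamp_shell 0.29 [364.0, 188.0, 429.0, 284.0] [ 0.526 -0.195  0.01 ] [[0.704, -0.116], [0.716, -0.285], [0.43, -0.299], [0.419, -0.132]]
carburettor 0.88 [462.0, 248.0, 492.0, 275.0] [ 0.496 -0.456  0.01 ] [[0.485, -0.395], [0.548, -0.458], [0.494, -0.512], [0.432, -0.449]]
```

Run:
```python
import cv2
a=cv2.imread("pics/top0.png")[160:345,120:500]; cv2.imwrite("pics/a.png",cv2.resize(a,None,fx=2.1,fy=2.1,interpolation=2))
a=cv2.imread("pics/scene0.png")[130:410,190:540]; cv2.imwrite("pics/b.png",cv2.resize(a,None,fx=2.1,fy=2.1,interpolation=2))
```

```text
(no output)
```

View pics/a.png

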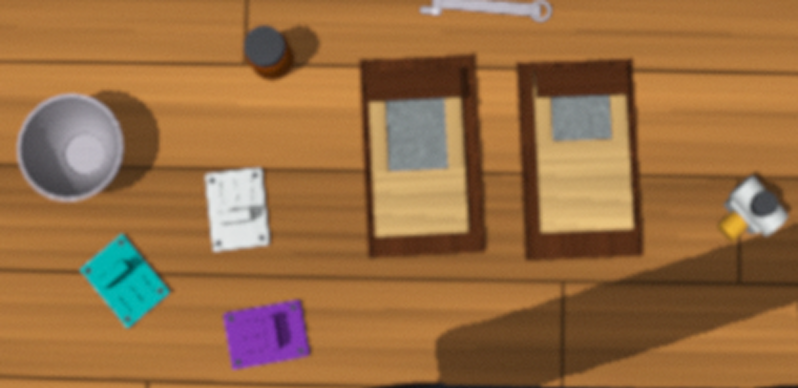

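View pics/b.png

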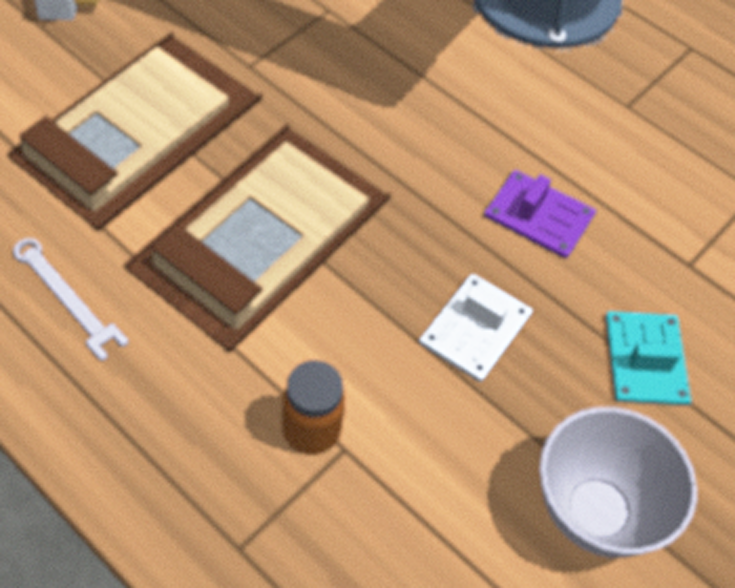

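The white/grey cover sits at top-crop (237,209), away from the purple and turquoise look-alikes. The left tray (crop 420,155) has the long recess, with its grey floor at (417,135). Next I'll measure the edges precisely.

```bash
cat >> h.py <<'E'
X0,Y0,S=0.38,-0.12,0.0005   # rectified map: col -> x, row -> y
def rect(c,z,w=760,h=960,x0=X0,y0=Y0):
    xs,ys=np.meshgrid(x0+S*np.arange(w),y0+S*np.arange(h))
    uv=proj(c,np.c_[xs.ravel(),ys.ravel(),np.full(xs.size,z)]).reshape(h,w,2).astype(np.float32)
    return cv2.remap(c["img"],uv[...,0],uv[...,1],cv2.INTER_LINEAR)
def box(mask,x0=X0,y0=Y0):
    n,l,st,_=cv2.connectedComponentsWithStats(mask.astype(np.uint8))
    k=1+np.argmax(st[1:,4]); p=np.argwhere(l==k)[:,::-1].astype(np.float32)
    (cx,cy),(w,h),a=cv2.minAreaRect(p)
    b=cv2.boxPoints(((cx,cy),(w,h),a))*S+[x0,y0]
    return b.mean(0).round(4),(np.array([w,h])*S).round(4),round(a,1),b.round(4).tolist()
E
python3 - <<'E'
from h import *
for n in("scene","top"):
    c=cams.camera(n)
    for z in (.010,.012,.020):
        im=rect(c,z); hsv=cv2.cvtColor(im,cv2.COLOR_RGB2HSV); s,v=hsv[...,1],hsv[...,2]
        if z==.012 and n=="top": cv2.imwrite("pics/r.png",im[:,:,::-1])
        tray=slice(0,480)
        if z==.010: 
            m=np.zeros(s.shape,bool); m[640:]=((s<60)&(v>90))[640:]; m[:,420:]=False; print(n,"cover",box(m))
        else:
            m=np.zeros(s.shape,bool); m[130:400,50:600]=((s<70)&(v>70))[130:400,50:600]; print(n,z,"grey",box(m))
            m=np.zeros(s.shape,bool); m[:480]=((v>150)&(s<140)&(s>50))[:480]; print(n,z,"panel",box(m))
            m=np.zeros(s.shape,bool); m[:480]=((v<120)&(s>90))[:480]; print(n,z,"dark",box(m))
    print("HSV samples", [cv2.cvtColor(im,cv2.COLOR_RGB2HSV)[int((y-Y0)/S),int((x-X0)/S)].tolist() for x,y in((.45,.01),(.58,.02),(.67,.02),(.5,.1),(.5,.28),(.43,.02))])
q=readout.observe()["ee_rot"]
from scipy.spatial.transform import Rotation as Ro
print(Ro.from_quat(q).as_matrix().round(3))
E
```

```text
scene cover (array([0.4919, 0.2772]), array([0.1179, 0.0848]), 8.1, [[0.4275, 0.3108], [0.4395, 0.2269], [0.5562, 0.2435], [0.5442, 0.3275]])
scene 0.012 grey (array([0.5901, 0.0204]), array([0.0892, 0.0899]), 3.9, [[0.5426, 0.0623], [0.5486, -0.0275], [0.6376, -0.0214], [0.6316, 0.0683]])
scene 0.012 panel (array([ 5.698e-01, -2.000e-04]), array([0.2395, 0.3795]), 90.0, [[0.38, -0.12], [0.7595, -0.12], [0.7595, 0.1195], [0.38, 0.1195]])
scene 0.012 dark (array([0.5759, 0.0182]), array([0.285 , 0.1693]), 3.7, [[0.4282, 0.0933], [0.4393, -0.0756], [0.7237, -0.057], [0.7126, 0.1119]])
scene 0.02 grey (array([0.5939, 0.0244]), array([0.0887, 0.089 ]), 4.1, [[0.5465, 0.0656], [0.5529, -0.0231], [0.6413, -0.0168], [0.635, 0.0719]])
scene 0.02 panel (array([ 5.698e-01, -2.000e-04]), array([0.2395, 0.3795]), 90.0, [[0.38, -0.12], [0.7595, -0.12], [0.7595, 0.1195], [0.38, 0.1195]])
scene 0.02 dark (array([0.5797, 0.0221]), array([0.2822, 0.1683]), 3.6, [[0.4336, 0.0972], [0.4442, -0.0707], [0.7259, -0.053], [0.7153, 0.115]])
HSV samples [[10, 134, 110], [106, 29, 202], [11, 132, 110], [13, 1
[... 527 characters left out ...]
, 0.1752]), 3.5, [[0.4207, 0.0929], [0.4313, -0.0819], [0.7166, -0.0645], [0.706, 0.1103]])
top 0.02 grey (array([0.5982, 0.0239]), array([0.1026, 0.085 ]), 3.9, [[0.5441, 0.0629], [0.5498, -0.022], [0.6522, -0.015], [0.6465, 0.0698]])
top 0.02 panel (array([0.5516, 0.021 ]), array([0.1923, 0.1312]), 3.9, [[0.4513, 0.08], [0.4601, -0.0509], [0.652, -0.0379], [0.6431, 0.093]])
top 0.02 dark (array([0.5677, 0.0142]), array([0.2847, 0.1741]), 3.5, [[0.4203, 0.0924], [0.4309, -0.0814], [0.7151, -0.0641], [0.7045, 0.1097]])
HSV samples [[11, 181, 86], [93, 16, 141], [11, 179, 84], [15, 168, 155], [83, 5, 221], [12, 181, 93]]
[[ 0.3   -0.     0.954]
 [-0.954  0.     0.3  ]
 [-0.    -1.    -0.   ]]
```

View pics/r.png

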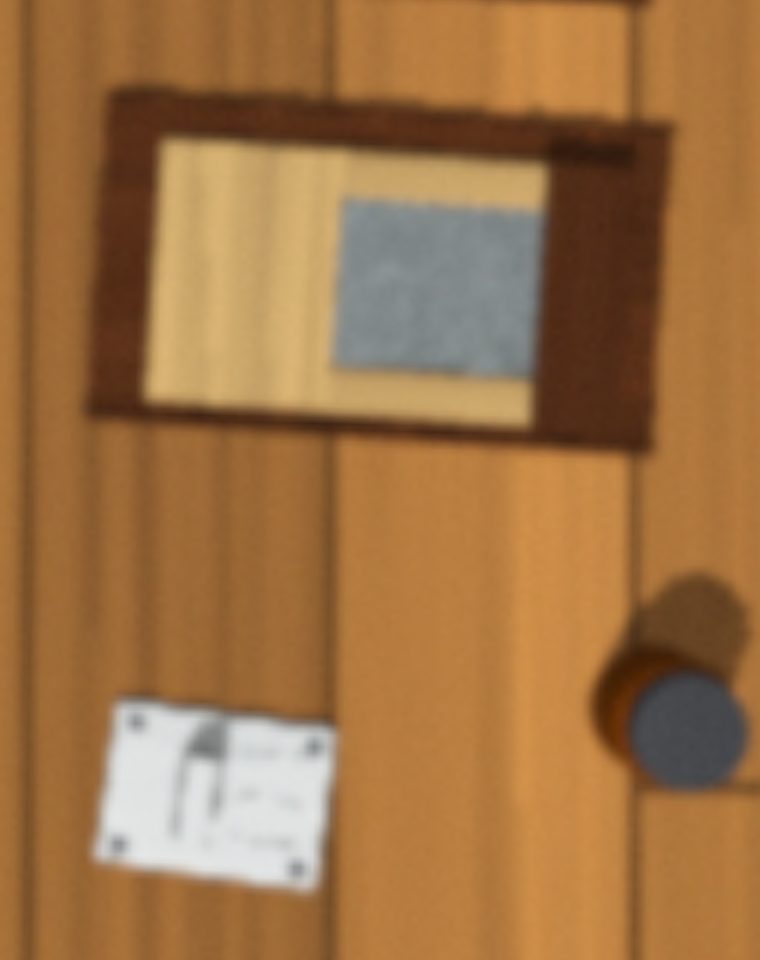

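The rectified top map shows these, with both cameras agreeing to about 1 mm:

| Thing | Position | Yaw |
|---|---|---|
| Cover | about (0.488, 0.277) | 8° |
| Long recess | middle about (0.605, 0.0245) | 3.9° |

The first moves go out and round the base.

>>> {"op": "step_arm", "data": {"rows": "50 -293 40 388 -7; 50 -293 40 388 -14; 50 -293 40 388 -21; 50 -293 40 388 -28; 50 -293 40 388 -35"}}

```text
time: 1.32
tool_pos: [0.3088, -0.4256, 0.2392]
ee_rot: [0.67, -0.226, 0.226, -0.67]
ft_force: [0.6, 0.4, -0.1]
width: 0.0497
```

```bash
cat >> h.py <<'E'
from scipy.spatial.transform import Rotation as Ro
def to(x,y,z,a):
    o=readout.observe(); R=Ro.from_quat(o["ee_rot"]).as_matrix(); d=(np.array([x,y,z])-o["tool_pos"])*1000
    cur=np.degrees(np.arctan2(R[1,0],R[0,0])); print("t",o["time"],"pos",o["tool_pos"].round(4),"yaw",cur.round(2),"w",o["width"].round(4),"F",o["ft_force"].round(1),"tool y",R[:,1].round(3))
    print("shift",(R.T@d).round(1),"turn",round(cur-a,2),"dist",np.linalg.norm(d).round(1))
E
python3 -c "
from h import *
to(.47,-.2,.2,8);to(.476,.2755,.15,8)"
```

```text
Traceback (most recent call last):
  File "h.py", line 26, in to
    cur=np.degrees(np.arctan2(R[1,0],R[0,0])); print("t",o["time"],"pos",o["tool_pos"].round(4),"yaw",cur.round(2),"w",o["width"].round(4),"F",o["ft_force"].round(1),"tool y",R[:,1].round(3))
                                                                                                                       ^^^^^^^^^^^^^^^^
AttributeError: 'float' object has no attribute 'round'
```

```bash
sed -i 's/o\["width"\].round(4)/round(o["width"],4)/' h.py; python3 -c "
from h import *
to(.47,-.2,.2,8)"
```

```text
t 1.3167 pos [ 0.3088 -0.4256  0.2392] yaw -37.24 w 0.0497 F [ 0.6  0.4 -0.1] tool y [ 0. -0. -1.]
shift [ -8.2  39.2 277.2] turn -45.24 dist 280.0
```

>>> {"op": "step_arm", "data": {"rows": "50 -8 39 277 -7; 50 -8 39 277 -14; 50 -8 39 277 -21; 50 -8 39 277 -28; 50 -8 39 277 -35"}}

```text
time: 1.73
tool_pos: [0.43, -0.2584, 0.2102]
ee_rot: [0.707, -0.013, 0.014, -0.707]
ft_force: [0.2, -0.5, -0.6]
width: 0.0499
```

```bash
python3 -c "
from h import *
to(.476,.2755,.15,8)"
```

```text
t 1.7333 pos [ 0.43   -0.2584  0.2102] yaw -2.21 w 0.0499 F [ 0.2 -0.5 -0.6] tool y [ 0.001 -0.001 -1.   ]
shift [ 25.3  60.  535.3] turn -10.21 dist 539.2
```

>>> {"op": "step_arm", "data": {"rows": "50 20 40 535 -5; 50 20 40 535 -10; 50 20 40 535 -10; 50 20 40 535 -10; 50 20 40 535 -10"}}

```text
time: 2.15
tool_pos: [0.446, -0.0511, 0.1948]
ee_rot: [0.706, 0.046, -0.046, -0.706]
ft_force: [0.3, 0.1, 0.0]
width: 0.0501
```

```bash
python3 -c "
from h import *
to(.4763,.2755,.15,8)"
```

```text
t 2.15 pos [ 0.446  -0.0511  0.1948] yaw 7.44 w 0.0501 F [0.3 0.1 0. ] tool y [ 0.001 -0.    -1.   ]
shift [ 72.2  44.7 319.9] turn -0.56 dist 331.0
```

>>> {"op": "step_arm", "data": {"rows": "50 72 45 320 0; 50 72 45 320 0; 50 72 45 320 0; 50 72 45 320 0; 50 72 45 320 0"}}

```text
time: 2.57
tool_pos: [0.4649, 0.1548, 0.1664]
ee_rot: [0.706, 0.046, -0.046, -0.706]
ft_force: [1.2, -0.5, -0.1]
width: 0.0499
```

```bash
python3 -c "
from h import *
to(.4763,.2755,.12,8)"
```

```text
t 2.5667 pos [0.4649 0.1548 0.1664] yaw 7.47 w 0.0499 F [ 1.2 -0.5 -0.1] tool y [ 0.001  0.    -1.   ]
shift [ 27.   46.4 118.2] turn -0.53 dist 129.8
```

>>> {"op": "step_arm", "data": {"rows": "50 27 46 118 -0.5; 50 27 46 118 -0.5; 50 27 46 118 -0.5; 50 27 46 118 -0.5; 50 27 46 118 -0.5"}}

```text
time: 2.98
tool_pos: [0.4757, 0.2753, 0.1193]
ee_rot: [0.705, 0.05, -0.051, -0.705]
ft_force: [-0.2, -0.2, -0.2]
width: 0.0502
```

```bash
python3 -c "
from h import *
to(.4763,.2755,.04,8)
c=cams.camera('scene');save(c,'s1.png');a=c['img'][230:340,360:480,::-1];cv2.imwrite('pics/c.png',cv2.resize(a,None,fx=5,fy=5,interpolation=2))"
```

```text
t 2.9833 pos [0.4757 0.2753 0.1193] yaw 8.22 w 0.0502 F [-0.2 -0.2 -0.2] tool y [-0.001 -0.    -1.   ]
shift [ 0.7 79.3  0.1] turn 0.22 dist 79.4
```

View pics/c.png

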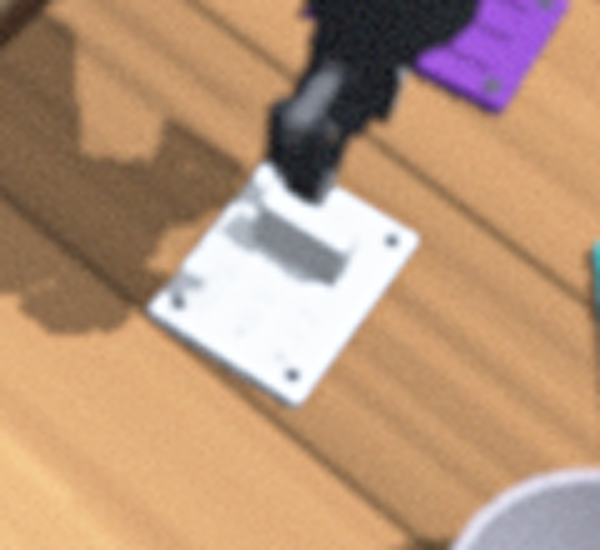

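The crop shows the gripper above the white cover, with the rib's shaded +x face at crop (295,245), which is where I expect it. Descending and gripping.

>>> {"op": "step_arm", "data": {"rows": "50 0.7 30 0 0; 50 0.7 60 0 0; 50 0.7 78 0 0; 50 0.7 78 0 0; 50 0.7 78 0 0"}}

```text
time: 3.45
tool_pos: [0.4768, 0.2716, 0.0424]
ee_rot: [0.706, 0.048, -0.049, -0.705]
ft_force: [-0.0, 0.4, -0.2]
width: 0.0499
```

>>> {"op": "step_arm", "data": {"rows": "30 0 0 0 0; 5 0 0 0 0; 5 0 0 0 0; 5 0 0 0 0; 5 0 0 0 0", "force": 50}}

```text
time: 3.87
tool_pos: [0.4781, 0.2733, 0.0442]
ee_rot: [-0.705, -0.05, 0.048, 0.706]
ft_force: [-0.1, -3.0, 8.1]
width: 0.0149
```

>>> {"op": "step_arm", "data": {"rows": "5 0 0 0 0; 5 0 -5 0 0; 5 0 -20 0 0; 5 0 -45 0 0; 5 0 -45 0 0"}}

```text
time: 4.28
tool_pos: [0.4783, 0.2741, 0.0904]
ee_rot: [-0.705, -0.051, 0.047, 0.706]
ft_force: [1.9, 0.3, -3.1]
width: 0.0152
```

```bash
python3 -c "
from h import *
to(.5083,.0185,.1,3.9)"
```

```text
t 4.2833 pos [0.4783 0.2741 0.0904] yaw 7.98 w 0.0152 F [ 1.9  0.3 -3.1] tool y [ 0.005  0.002 -1.   ]
shift [  -5.8   -9.9 -257.3] turn 4.08 dist 257.5
```

>>> {"op": "step_arm", "data": {"rows": "5 -6 -10 -257 2; 5 -6 -10 -257 4; 5 -6 -10 -257 4; 5 -6 -10 -257 4; 5 -6 -10 -257 4"}}

```text
time: 4.7
tool_pos: [0.5001, 0.0651, 0.0948]
ee_rot: [-0.707, -0.024, 0.025, 0.707]
ft_force: [0.7, 0.2, -4.8]
width: 0.0147
```

```bash
python3 -c "
from h import *
to(.508,.0168,.1,3.9)"
```

```text
t 4.7 pos [0.5001 0.0651 0.0948] yaw 4.02 w 0.0147 F [ 0.7  0.2 -4.8] tool y [-0.001  0.    -1.   ]
shift [  4.5  -5.2 -48.7] turn 0.12 dist 49.2
```

>>> {"op": "step_arm", "data": {"rows": "5 4.5 -3 -48 0; 5 4.5 -3 -48 0; 5 4.5 10 -48 0; 5 4.5 22 -48 0; 5 4.5 26 -48 0"}}

```text
time: 5.12
tool_pos: [0.5074, 0.0187, 0.0677]
ee_rot: [-0.706, -0.023, 0.025, 0.707]
ft_force: [-0.3, -0.9, -4.8]
width: 0.0155
```

```bash
cat > m.py <<'E'
from h import *
def meas(z,y1=.08,name=None):
    to(.508,.0168,.063,3.9)
    for n in("top","scene"):
        c=cams.camera(n); im=rect(c,z); hsv=cv2.cvtColor(im,cv2.COLOR_RGB2HSV); s,v=hsv[...,1],hsv[...,2]
        if n=="top" and name: cv2.imwrite("pics/"+name,im[140:420,100:640,::-1])
        m=np.zeros(s.shape,bool); r=slice(60,460); m[r]=((s<60)&(v>(185 if n=="top" else 222)))[r]
        print(n,box(m))
E
python3 -c "
from m import *
meas(.033,name='d.png')"
```

```text
t 5.1167 pos [0.5074 0.0187 0.0677] yaw 3.89 w 0.0155 F [-0.3 -0.9 -4.8] tool y [-0.003  0.001 -1.   ]
shift [ 0.5  4.7 -1.9] turn -0.01 dist 5.1Traceback (most recent call last):
  File "<string>", line 3, in <module>
    meas(.033,name='d.png')
    ~~~~^^^^^^^^^^^^^^^^^^^
  File "m.py", line 8, in meas
    print(n,box(m))
            ~~~^^^
  File "h.py", line 19, in box
    k=1+np.argmax(st[1:,4]); p=np.argwhere(l==k)[:,::-1].astype(np.float32)
        ~~~~~~~~~^^^^^^^^^^
    return _wrapfunc(a, 'argmax', axis=axis, out=out, **kwds)
    return bound(*args, **kwds)
ValueError: attempt to get argmax of an empty sequence
```

View pics/d.png

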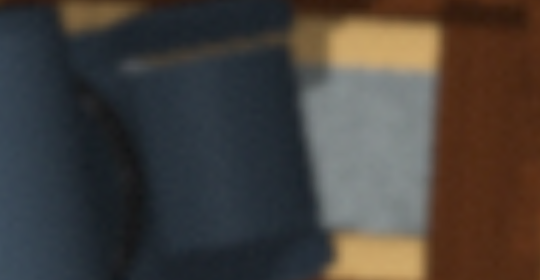

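The top view is blocked by the arm, which covers the cover. I'll use the scene camera instead.

```bash
python3 -c "
from h import *
to(.508,.0168,.063,3.9)
c=cams.camera('scene');save(c,'s2.png');im=rect(c,.033);cv2.imwrite('pics/e.png',im[100:460,60:640,::-1])"
```

```text
t 5.1667 pos [0.5072 0.0191 0.0675] yaw 3.94 w 0.0151 F [-1.  -0.1 -4.7] tool y [-0.004  0.001 -1.   ]
shift [ 0.7  4.5 -2.4] turn 0.04 dist 5.1
```

View pics/e.png

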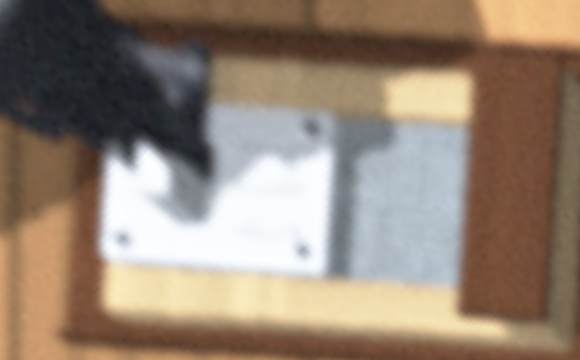

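>>> {"op": "step_arm", "data": {"rows": "5 0 0 -2.3 0; 5 0 2 -2.3 0; 5 0 3.5 -2.3 0; 5 0 3.5 -2.3 0; 5 0 3.5 -2.3 0"}}

```text
time: 5.63
tool_pos: [0.509, 0.0168, 0.0662]
ee_rot: [0.707, 0.025, -0.024, -0.707]
ft_force: [0.4, -0.4, -4.4]
width: 0.0152
```

>>> {"op": "step_arm", "data": {"rows": "5 5 0 0 0; 5 15 0 0 0; 5 25 0 0 0; 5 35 0 0 0; 5 35 0 0 0"}}

```text
time: 6.05
tool_pos: [0.5474, 0.0187, 0.0665]
ee_rot: [0.707, 0.027, -0.022, -0.706]
ft_force: [1.6, 0.1, -3.4]
width: 0.0152
```

```bash
python3 -c "
from h import *
to(.593,.02,.063,3.9)"
```

```text
t 6.05 pos [0.5474 0.0187 0.0665] yaw 3.97 w 0.0152 F [ 1.6  0.1 -3.4] tool y [ 0.006 -0.001 -1.   ]
shift [45.6  3.8 -1.9] turn 0.07 dist 45.8
```

>>> {"op": "step_arm", "data": {"rows": "5 10 0.5 0 0; 5 20 1 0 0; 5 28 1.5 0 0; 5 35 2 0 0; 5 35 2 0 0"}}

```text
time: 6.47
tool_pos: [0.5799, 0.0215, 0.0641]
ee_rot: [0.707, 0.025, -0.024, -0.707]
ft_force: [1.3, -0.1, -2.4]
width: 0.0154
```

```bash
python3 -c "
from h import *
to(.593,.0222,.063,3.9)"
```

```text
t 6.4667 pos [0.5799 0.0215 0.0641] yaw 3.97 w 0.0154 F [ 1.3 -0.1 -2.4] tool y [ 0.001 -0.    -1.   ]
shift [13.1  1.1 -0.2] turn 0.07 dist 13.2
```

>>> {"op": "step_arm", "data": {"rows": "5 5 0 0 0; 5 9 0 0 0; 5 12 0 0 0; 5 13 0 0 0; 5 13 0 0 0"}}

```text
time: 6.88
tool_pos: [0.5926, 0.0223, 0.0639]
ee_rot: [0.707, 0.025, -0.024, -0.707]
ft_force: [0.1, -0.5, -4.2]
width: 0.0152
```

>>> {"op": "step_arm", "data": {"rows": "5 1 0 0 0; 5 2 0 0 0; 5 3 0 0 0; 5 3 0 0 0; 5 3 0 0 0"}}

```text
time: 7.3
tool_pos: [0.5947, 0.0226, 0.0639]
ee_rot: [0.707, 0.024, -0.024, -0.707]
ft_force: [-0.4, 0.1, -4.3]
width: 0.0149
```

>>> {"op": "step_arm", "data": {"rows": "5 1 0 0 0; 5 2 0 0 0; 5 3 0 0 0; 5 3 0 0 0; 5 3 0 0 0"}}

```text
time: 7.72
tool_pos: [0.5975, 0.0228, 0.0639]
ee_rot: [-0.707, -0.024, 0.025, 0.707]
ft_force: [-0.6, -0.1, -5.1]
width: 0.015
```

>>> {"op": "step_arm", "data": {"rows": "5 1 0 0 0; 5 2 0 0 0; 5 3 0 0 0; 5 3 0 0 0; 5 3 0 0 0"}}

```text
time: 8.13
tool_pos: [0.5978, 0.0231, 0.0637]
ee_rot: [-0.706, -0.022, 0.027, 0.707]
ft_force: [-6.4, -2.6, 0.5]
width: 0.0151
```

Stop felt (−6 N) at x≈0.598. Backing off about 2 mm and lowering.

>>> {"op": "step_arm", "data": {"rows": "5 -2 0 0 0; 5 -4 0 0 0; 5 -4 1 0 0; 5 -4 2 0 0; 5 -4 3 0 0"}}

```text
time: 8.55
tool_pos: [0.5974, 0.0226, 0.061]
ee_rot: [0.707, 0.025, -0.024, -0.707]
ft_force: [-0.3, 0.5, -4.4]
width: 0.0152
```

>>> {"op": "step_arm", "data": {"rows": "5 0 1 0 0; 5 0 2 0 0; 5 0 3 0 0; 5 0 3 0 0; 5 0 3 0 0"}}

```text
time: 8.97
tool_pos: [0.5966, 0.0227, 0.0578]
ee_rot: [-0.707, -0.024, 0.025, 0.707]
ft_force: [-0.3, -0.3, -5.1]
width: 0.0151
```

Free at z = 0.0578, which is below panel-top contact (0.064), so the cover is entering the recess.

>>> {"op": "step_arm", "data": {"rows": "5 0 1 0 0; 5 0 2 0 0; 5 0 2.5 0 0; 5 0 2.5 0 0; 5 0 2.5 0 0"}}

```text
time: 9.38
tool_pos: [0.5967, 0.0227, 0.0562]
ee_rot: [0.707, 0.025, -0.024, -0.707]
ft_force: [-2.6, -0.4, 4.8]
width: 0.0151
```

Floor contact at 0.0562, exactly as predicted. Releasing and retreating upward.

>>> {"op": "step_arm", "data": {"rows": "30 0 0 0 0; 34 0 0 0 0; 34 0 0 0 0; 34 0 0 0 0; 34 0 -3 0 0"}}

```text
time: 9.8
tool_pos: [0.5964, 0.0227, 0.058]
ee_rot: [-0.707, -0.024, 0.025, 0.707]
ft_force: [-0.9, -0.1, 0.2]
width: 0.0341
```

>>> {"op": "step_arm", "data": {"rows": "34 0 -20 0 0; 34 0 -50 0 0; 34 0 -90 0 0; 34 0 -130 0 0; 34 0 -150 0 0"}}

```text
time: 10.22
tool_pos: [0.5987, 0.0225, 0.2134]
ee_rot: [0.707, 0.027, -0.022, -0.706]
ft_force: [0.8, -0.1, -0.2]
width: 0.034
```

>>> {"op": "step_arm", "data": {"rows": "34 0 0 -40 0; 34 0 0 -80 0; 34 0 0 -120 0; 34 0 0 -160 0; 34 0 0 -200 0"}}

```text
time: 10.63
tool_pos: [0.6103, -0.1784, 0.2089]
ee_rot: [0.707, 0.025, -0.024, -0.707]
ft_force: [1.2, 0.4, 0.3]
width: 0.0343
```

```bash
python3 -c "
from h import *
to(.6,.02,.06,3.9)
for n,z in(('top',.022),('scene',.022)):
    c=cams.camera(n); im=rect(c,z); hsv=cv2.cvtColor(im,cv2.COLOR_RGB2HSV); s,v=hsv[...,1],hsv[...,2]
    m=np.zeros(s.shape,bool); m[130:400,300:620]=((s<60)&(v>(175 if n=='top' else 200)))[130:400,300:620]
    print(n,box(m))
    if n=='scene': a=c['img'][130:320,190:450,::-1];cv2.imwrite('pics/f.png',cv2.resize(a,None,fx=3,fy=3,interpolation=2))
    else:
        for l in('jar','lamp_shell','wrench','carburettor'):
            for r in cams.spot_in(l,n)[:1]: print(l,r)
"
```

```text
t 10.6333 pos [ 0.6103 -0.1784  0.2089] yaw 3.99 w 0.0343 F [1.2 0.4 0.3] tool y [ 0. -0. -1.]
shift [  3.4 148.8 198.7] turn 0.09 dist 248.3
top (array([0.5981, 0.0265]), array([0.0969, 0.0823]), 4.5, [[0.5466, 0.0638], [0.553, -0.0183], [0.6496, -0.0107], [0.6432, 0.0713]])
jar {'bbox': [238.8, 173.7, 260.5, 197.8], 'conf': 0.85}
lamp_shell {'bbox': [129.5, 201.8, 177.9, 254.2], 'conf': 0.91}
wrench {'bbox': [319.7, 154.6, 383.9, 169.2], 'conf': 0.64}
carburettor {'bbox': [459.8, 243.7, 494.4, 274.9], 'conf': 0.82}
scene (array([0.5938, 0.0249]), array([0.0868, 0.0881]), 4.0, [[0.5475, 0.0658], [0.5536, -0.022], [0.6402, -0.016], [0.6341, 0.0718]])
```

View pics/f.png

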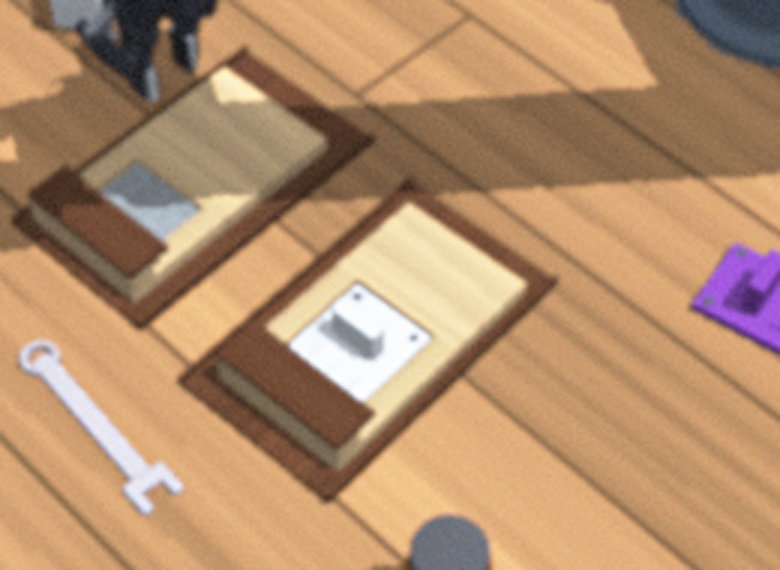

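The picture shows the cover flush in the long recess (crop 360,340), far end under the lip, bystanders in place and the gripper clear. Handing in.

```bash
python3 -c "
from plant import job_done
print(job_done())"
```

```text
the job is handed in; nothing more can be done
None
```

The cover is in the long recess, released, with its far end under the keeper lip, and I have handed the job in. No verdict is reported.

I gripped the cover by its rib and carried it to the landing. I slid it in until I felt the stop (about 6 N), backed off slightly and lowered it. It met the recess floor with the tool 8 mm below the expected panel-contact height, matching the recess depth.

**Last checks**
- **Cover:** the scene picture shows it flush in the recess. The fitted outline reads 4.0–4.5° yaw against about 3.9° for the tray. I saw no sign of leaning, but I did not measure the tilt as an angle.
- **Bystanders:** in the last top view the jar, lamp shell and carburettor are within a few pixels (up to about 13 mm) of their starting positions. I had no starting top-view detection for the wrench, but it looks unmoved in the pictures.
- **Robot:** the gripper is clear at a height of about 0.2 m, touching nothing. The clock read about 11 s.

**Disagreements**
- The stop came about 2 mm beyond where the pictures put it, which is within calibration error.
- The base board's middle lies about 37 mm from the recess middle. I took this to mean the board is not centred on the tray origin, so I positioned the cover by the recess itself. I did not measure the tray origin independently.

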